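# Take the blade cassette out of the slicer for washing

### The job

The slicer's blade cassette has to be washed. Pull the red spring catch beside it sideways, away from the cassette, fully out to its stop, then lift the green cassette straight out of its recess by its fin and lay it gently (do not drop it) flat, fin up, in the blue tray and let go. Leave the catch pulled out, and do not disturb the jam jar, the matchbox or the chocolate bar.

Things in the scene. Friction and masses are not known exactly. Their poses are not given: they have to be found in the camera images.
- slicer: White kitchen slicer, fixed to the table by suction feet (cannot move). Origin on the table under the recess; z up, x horizontally from its low end (towards the robot) to its high end, y to its left. Its flat deck, 200 mm long and 124 mm wide, rises at 30 degrees along x, so what is done on it is done along a line that leans 30 degrees from vertical, towards the low end. At the high end the deck is about 125 mm above the table.
- recess (a point): Centre of the floor of the recess in the deck, 66 mm above the slicer's origin. Axes: x up the slope, y to the slicer's left (level), z out of the deck at a right angle (leans 30 degrees from vertical towards the low end). The recess is 82 mm (x) by 72 mm (y) and 10 mm deep, so the deck surface is at z = 10 mm; side rails stand 5 mm above the deck only uphill and downhill of the recess; beside the catch two guides stand 3 mm above it.
- cassette: Green blade cassette, a plate 80 mm (x) by 70 mm (y) by 10 mm (z), about 0.09 kg, with blade strips on top; origin at the centre of its underside, z out of the plate. At the start it sits in the recess, flush with the deck, 1 mm of play all round, its axes those of recess. Its only grip is a ridged fin in the middle of its top: 9 mm thick (x), 40 mm long (y), from z = 10 to 38 mm; take it across the 9 mm. The catch's tongue blocks it until the catch is out.
- catch (a joint): Travel of the catch in m: about 0 = in (steel tongue 28 mm wide, 5 mm above the deck, reaches 11 mm over the cassette's +y edge), 0.020 = out at its stop, tongue clear from about 0.012. Slides along +y of recess. A light spring and friction resist: about 3 to 4 N to pull; it stays where it is left.
- catch_knob (a point): Centre of the top of the catch's red round knob, 16 mm diameter, which stands at a right angle to the deck and ends 32 mm above it; moves with the catch. At catch = 0 it lies at x 0, y +52 mm, z +42 mm of recess. Axes as recess.
- tray: Shallow blue tray, loose, 0.6 kg, 165 mm (x) by 135 mm (y), 18 mm high, walls and floor 5 mm thick; origin at the centre of its underside, z up.
- jam_jar: Jam jar with a red filling, 69 mm diameter, 99 mm high, a bystander; origin at the centre of its underside.
- match_box: Small red box, 48 x 61 x 15 mm, a bystander; origin at the centre of its underside.
- choc_bar: Brown wrapped chocolate bar, 56 x 146 x 11 mm, a bystander; origin at the centre of its underside.

How it is judged:
By the outcome, as a careful person would: the job done as asked, in the order asked, and still so for the second after the job is handed in, with the robot touching nothing.
It also fails if it takes over 42 s, if anything falls off the work surface, if the arm or the gripper's body presses on something with over 40 N, if the wrist force passes 120 N, or if a joint passes its speed limit or range.

### The arm

A 6-joint arm with a two-finger parallel gripper is mounted at the origin on a cart in front of the work surface, level with it; the furniture and walls round the work are solid. World frame = base frame: x ahead of the robot, y to its left, z up, the work surface at z = 0. Lengths are in m, angles in rad, forces in N, time in s.
With the tool pointing down it reaches from about 0.35 to 0.775 m from the base axis. Payload 7.3 kg.
Tool frame: the origin (TCP) lies at the very end of the fingers, on their centre line; the grasp point (between the pads) lies 19 mm behind it; z points along the fingers, y is the line along which they close (so a half turn about z gives the same grasp; the last joint's range is limited). The gripper opens to 92 mm and grips with 3 to 60 N. Pads are 19 mm wide; open, the fingers measure 130 mm over their backs; the gripper's body (75 mm by 190 mm) begins 47 mm behind the grasp point.
Start: joints at [-1.285, 0.342, 1.524, -0, 1.275, -0.146], TCP at [0.22, -0.477, 0.227] pointing down, gripper open.
Joint ranges: [-2.53, 2.53], [-0.77, 2.02], [0.04, 2.7], [-1, 4.14], [0.28, 2.66], [-3.11, 3.11]. Speed limits (rad/s): [2.57, 2.57, 3.14, 3.14, 3.14, 3.14].

### API

Orientations are given as a rotation vector (axis times angle).
In Python, from plant import r gives the robot as it stands.
- The arm moves only by the tool step_arm, never from a script. Its argument "moves" is a list that holds one entry, the list of rows, each a list of 7 numbers: the shift along the world's x, y, z normalised to -1 to 1, where 1 is 30 mm, then the turn, a rotation vector about the world's x, y, z normalised to -1 to 1, where 1 is 0.1 rad, then the closure, from -1 (fully open) to 1 (shut), so that 0 is half open. A call has 1 to 20 rows; each row shifts and turns the commanded pose from where the row before left it; what a row does not reach is not made up. A row lasts 1/12 s, in which the tool goes at most 41.7 mm and 7.16 degrees, less where a joint would pass 70% of its speed; a pose out of reach is approached as far as the arm can. A call with a number of a shift or a turn outside -1 to 1 is refused whole. A call with a gripper value outside its range is refused whole. The fingers move at their own pace and stop on an object; "grip_force" is the grip in N (left out, the last holds). Time passes only in rows, so rows that do not move let the fingers close. It gives the time, the measured TCP pose, the force, the opening and the grip force at its end, in the units of the state.
- r.get_state(): the state, without advancing time (a new reading comes with each control period).
- r.camera(name): name is "side" or "top" or "wrist"; returns (picture, depth): 420x560x3 uint8, blue, green, red; 420x560 float32, m along the optical axis (not along the pixel's ray), 0 where there is no reading.
- r.camera_info(name): a dict with "fx", "fy", "cx", "cy" (pixels), "T" (4x4, takes a point from camera to world coordinates). Camera axes: x right, y down, z forward; pixel columns grow to the right and rows downward; lengths in m; the calibration is good to about 2 mm. A picture is of the moment at which its call begins: read the wrist's pose just before it. camera_info takes no time and is no camera call; for the wrist camera it gives the pose at the moment of the call.
- r.finish_job(): hands the job in; it is judged then, once.
The state is a dict: "time_s": time; "joints": joint angles; "joint_vel": joint speeds; "joint_efforts": joint torques, N m; "ee_pos": TCP position; "eef_rot": TCP orientation; "wrist_force": force on the tool from outside, world axes, zero at the start; "ft_torque": the same for the moment, N m; "finger_gap": opening from 0.0 (shut) to 1.0 (fully open); "gripper_force": force on a finger pad.
Only numpy, scipy, OpenCV 4.12 (cv2) and the standard library are available. Lean on these libraries where they do the work, as an engineer would, in place of code of your own. Each camera call takes 0.05 s, during which the arm holds its last target. There are 200 camera calls.

## Working session

There is one attempt and no reset: what is moved stays moved. The work goes in short steps, Python scripts to look and compute and a tool call to move; the robot and the scene stay as the last step left them, time stands still between calls to the robot, and variables do not carry over. Pictures are saved under pics/ and viewed, at most 10 in all, crops included, and the job is handed in when it is done.

Besides the shell and the picture viewer there is one more tool, called as a command line: name --argument value ..., lists and objects as JSON in quotes. step_arm: Moves the arm, as the interface text tells. Its arguments: {"type":"object","properties":{"moves":{"type":"array"},"grip_force":{"type":"number"}},"required":["moves"]}

```bash
mkdir -p pics
cat > h.py <<'E'
import numpy as np, cv2
from plant import r
def shot(n):
    i=r.camera_info(n); p,d=r.camera(n); return p,d,i
def pts(d,i):
    v,u=np.mgrid[:d.shape[0],:d.shape[1]]
    P=np.stack([(u-i["cx"])/i["fx"]*d,(v-i["cy"])/i["fy"]*d,d],-1)
    return P@i["T"][:3,:3].T+i["T"][:3,3]
E
python3 - <<'E'
from h import *
s=r.get_state();print({k:np.round(v,3) for k,v in s.items()})
for n in("top","side"):
    p,d,i=shot(n); np.savez(n+".npz",p=p,d=d,**{k:np.array(i[k]) for k in("fx","fy","cx","cy","T")}); cv2.imwrite(f"pics/{n}1.png",p)
    print(n,np.round(i["T"],3).tolist(),i["fx"])
E
```

```text
{'time_s': np.float64(0.0), 'joints': array([-1.285,  0.343,  1.525,  0.   ,  1.275, -0.146]), 'joint_vel': array([ 0.003,  0.001,  0.001, -0.002, -0.001,  0.001]), 'joint_efforts': array([-1.0000e-03, -4.3124e+01, -2.4421e+01,  7.2000e-02,  5.6000e-02,
       -0.0000e+00]), 'ee_pos': array([ 0.22 , -0.476,  0.226]), 'eef_rot': array([-3.067, -0.673,  0.   ]), 'wrist_force': array([ 0.286, -0.134,  0.194]), 'ft_torque': array([-0.02 ,  0.042, -0.012]), 'gripper_force': np.float64(0.0), 'finger_gap': np.float64(1.001)}
top [[0.028, -0.983, 0.182, 0.434], [-1.0, -0.025, 0.014, -0.007], [-0.01, -0.182, -0.983, 0.935], [0.0, 0.0, 0.0, 1.0]] 389.8189790110065
side [[-0.997, -0.026, 0.07, 0.507], [-0.073, 0.509, -0.858, 0.708], [-0.014, -0.86, -0.509, 0.513], [0.0, 0.0, 0.0, 1.0]] 428.2495831458773
```

View pics/top1.png

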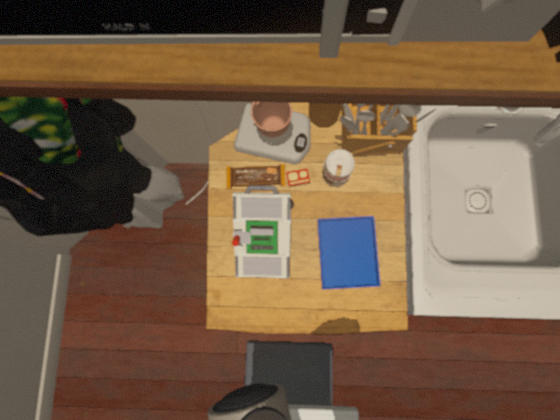

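View pics/side1.png

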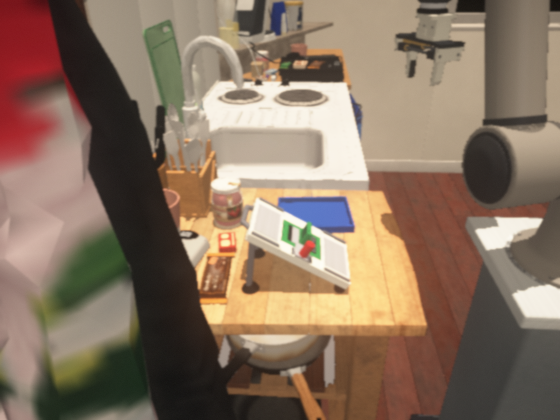

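The top view shows the slicer at (262,237) with the green cassette, the red knob at (236,240) to its left, and the tray at (349,252). The jar is at (338,167), the matchbox at (298,177) and the chocolate at (256,177), all beyond the slicer's high end. The side view shows the red knob at (308,248) and the fin at (306,232).

Run:
```python
from h import *
def load(n):
    z=np.load(n+".npz"); return z["p"],z["d"],z
def big(m):
    n,l,s,c=cv2.connectedComponentsWithStats(m.astype(np.uint8)); k=1+np.argmax(s[1:,4]); return l==k
for n,box in(("top",(180,130,400,330)),("side",(200,180,380,300))):
    p,d,i=load(n); W=pts(d,i); h=cv2.cvtColor(p,cv2.COLOR_BGR2HSV); H,S,V=[h[...,k].astype(int) for k in range(3)]
    roi=np.zeros(d.shape,bool); roi[box[1]:box[3],box[0]:box[2]]=1
    for c,m in (("green",(H>45)&(H<80)&(S>90)),("blue",(H>100)&(H<130)&(S>120)),("red",((H<6)|(H>174))&(S>150))):
        m=m&roi&(d>0)
        if c=="red":
            m&=(W[...,0]<0.48)&(W[...,2]>0.05)
        if m.sum()==0: print(n,c,0);continue
        m=big(m);P=W[m]
        v,u=np.nonzero(m)
        print(n,c,m.sum(),"px",u.mean().round(1),v.mean().round(1),"med",np.median(P,0).round(4),"lo",np.percentile(P,2,0).round(3),"hi",np.percentile(P,98,0).round(3))
        if c=="blue" and n=="top":
            q=P[:,:2].astype(np.float32); print("rect",cv2.minAreaRect(q))
        if c=="green" and n=="top":
            q=P-np.median(P,0); ok=P[:,2]<0.0+np.inf
            A=np.c_[P[:,:2],np.ones(len(P))]; co=np.linalg.lstsq(A,P[:,2],rcond=None)[0]
            for _ in range(4):
                e=P[:,2]-A@co; k=np.abs(e)<max(.003,np.median(np.abs(e))*2); co=np.linalg.lstsq(A[k],P[k,2],rcond=None)[0]
            print("plane",co,"slope",np.degrees(np.arctan(np.hypot(*co[:2]))),"yaw",np.degrees(np.arctan2(co[1],co[0])),k.mean())
            print("rect",cv2.minAreaRect(P[k,:2].astype(np.float32)))
    # full deck slab yaw, from white pixels
    if n=="top":
        m=big(roi&(S<70)&(V>110)&(W[...,2]>.02)&(W[...,2]<.14)&(W[...,0]<.52)&(W[...,0]>.28)); print("white",m.sum(),cv2.minAreaRect(W[m][:,:2].astype(np.float32)))
        for nm,b in(("jar",(338,167)),("match",(298,177)),("choc",(256,177)),("table",(305,300))): print(nm,W[b[1],b[0]].round(3))
```

```text
top green 561 px 262.8 237.2 med [0.5145 0.0587 0.0855] lo [0.489 0.032 0.057] hi [0.554 0.096 0.101]
plane [ 0.57891775  0.00752    -0.22599316] slope 30.069407630683582 yaw 0.7442164116906294 0.732620320855615
rect ((0.5210400819778442, 0.06407994031906128), (0.06499689817428589, 0.06666279584169388), 89.74360656738281)
top blue 3736 px 348.0 252.5 med [ 0.4963 -0.1365  0.0057] lo [ 0.421 -0.199  0.002] hi [ 0.574 -0.072  0.019]
rect ((0.49730443954467773, -0.13445085287094116), (0.15833984315395355, 0.12934273481369019), 4.5749006271362305)
top red 0
white 1637 ((0.47698384523391724, 0.06465920805931091), (0.12347591668367386, 0.08578011393547058), 89.91504669189453)
jar [ 0.679 -0.101  0.098]
match [ 0.676 -0.014  0.014]
choc [0.674 0.089 0.009]
table [ 0.384 -0.037  0.003]
side green 123 px 305.4 233.5 med [0.5131 0.0796 0.0924] lo [0.506 0.038 0.07 ] hi [0.524 0.086 0.101]
side blue 1250 px 319.5 212.5 med [ 0.482  -0.1488  0.005 ] lo [ 0.426 -0.196  0.003] hi [ 0.566 -0.073  0.018]
side red 0
```

step_arm --moves '[[[0.6,0.9,0,0,0,0.57,-1],[0.6,0.9,0,0,0,0.57,-1],[0.6,0.9,0,0,0,0.57,-1],[0.6,0.9,0,0,0,0.57,-1],[0.6,0.9,0,0,0,0.57,-1],[0.6,0.9,0,0,0,0.57,-1],[0.6,0.9,0,0,0,0.57,-1],[0.6,0.9,0,0,0,0.57,-1],[0.6,0.9,0,0,0,0.57,-1],[0.6,0.9,0,0,0,0.57,-1],[0.16,0.9,0,0,0,0.57,-1],[0.16,0.9,0,0,0,0.57,-1],[0.16,0.9,0,0,0,0.57,-1],[0.16,0.9,0,0,0,0.57,-1],[0.16,0.9,0,0,0,0.57,-1],[0.16,0.9,0,0,0,0.57,-1],[0.16,0.9,0,0,0,0.57,-1],[0.16,0.9,0,0,0,0.57,-1],[0.16,0.9,0,0,0,0.57,-1],[0.16,0.9,0,0,0,0.57,-1]]]'

```text
time_s: 1.77
ee_pos: [0.4475, 0.0646, 0.2265]
eef_rot: [-2.217, -2.226, 0.001]
wrist_force: [0.4, -0.2, 0.0]
finger_gap: 0.998
gripper_force: 0.0
```

step_arm --moves '[[[0,0,0,0,-1,0,-1],[0,0,0,0,-1,0,-1],[0,0,0,0,-1,0,-1],[0,0,0,0,-1,0,-1],[0,0,0,0,-1,0,-1],[0,0,0,0,-0.24,0,-1],[0,0,0,0,0,0,-1],[0,0,0,0,0,0,0.2],[0,0,0,0,0,0,0.2]]]'

```text
time_s: 2.52
ee_pos: [0.4485, 0.0631, 0.2272]
eef_rot: [1.926, 1.927, 0.516]
wrist_force: [0.5, 0.6, -0.0]
finger_gap: 0.905
gripper_force: 0.0
```

```bash
cat >> h.py <<'E'
from scipy.spatial.transform import Rotation as Ro
def st():
    s=r.get_state(); M=Ro.from_rotvec(s["eef_rot"]).as_matrix()
    print("t",round(float(s["time_s"]),2),"pos",np.round(s["ee_pos"],4),"y",M[:,1].round(3),"z",M[:,2].round(3),"F",np.round(s["wrist_force"],1),"gap",round(float(s["finger_gap"]),3),"gf",s["gripper_force"]); return s,M
E
python3 - <<'E'
from h import *
st(); p,d,i=shot("wrist"); cv2.imwrite("pics/w1.png",p); np.savez("w1.npz",p=p,d=d,**{k:np.array(i[k]) for k in("fx","fy","cx","cy","T")}); print(i["T"].round(3).tolist(),i["fx"])
E
```

```text
t 2.52 pos [0.4485 0.0631 0.2272] y [0.866 0.001 0.5  ] z [ 0.5   -0.    -0.866] F [ 0.5  0.6 -0. ] gap 0.905 gf 0.0
[[0.866, -0.151, 0.478, 0.368], [0.0, -0.954, -0.301, 0.145], [0.501, 0.261, -0.825, 0.363], [0.0, 0.0, 0.0, 1.0]] 354.84444084463644
```

View pics/w1.png

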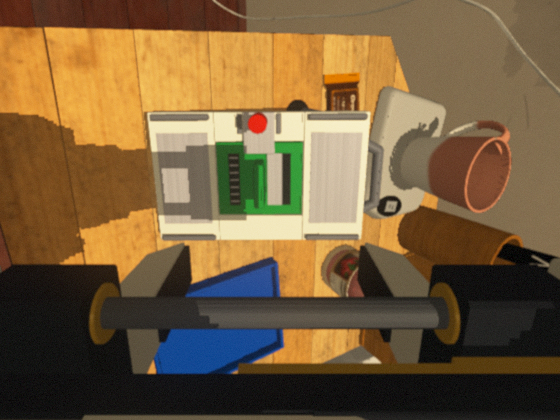

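The wrist view shows the deck at columns 148–370, the red knob at (257,123), the green plate at 218–302 × 142–215, and the fin's end at about (258,185).

Run:
```python
from h import *
z=np.load("w1.npz");p,d=z["p"],z["d"];W=pts(d,z);h=cv2.cvtColor(p,cv2.COLOR_BGR2HSV);H,S,V=[h[...,k].astype(int) for k in range(3)]
roi=np.zeros(d.shape,bool);roi[105:245,145:375]=1
g=roi&(H>45)&(H<80)&(S>90)&(d>0); red=roi&((H<6)|(H>174))&(S>150)&(d>0)
wh=roi&(S<60)&(V>90)&(d>0)
A=np.c_[W[wh][:,:2],np.ones(wh.sum())];b=W[wh][:,2];k=np.ones(len(b),bool)
for _ in range(8):
    co=np.linalg.lstsq(A[k],b[k],rcond=None)[0];e=b-A@co;k=abs(e-np.median(e))<.003
n=np.array([-co[0],-co[1],1]);n/=np.linalg.norm(n);print("deck",co,"slope",np.degrees(np.arccos(n[2])),"yaw",np.degrees(np.arctan2(co[1],co[0])),k.sum())
# cast rays onto deck plane / parallel planes
def ray(u,v,off):
    T=z["T"];dr=T[:3,:3]@np.array([(u-z["cx"])/z["fx"],(v-z["cy"])/z["fy"],1]);o=T[:3,3]
    return o+dr*((co[2]*n[2]+off-n@o)/(n@dr))
cn,_=cv2.findContours((g).astype(np.uint8),0,2);allp=np.vstack(cn)
rect=cv2.minAreaRect(allp);print("green px",rect)
x,y,w,hh=cv2.boundingRect(allp)
c=np.array([ray(*q,0) for q in((x,y),(x+w,y),(x,y+hh),(x+w,y+hh))]);print("corners",c.round(4).tolist(),"ctr",c.mean(0).round(4))
v,u=np.nonzero(red);print("red px",u.mean(),v.mean(),len(u),"knob top",ray(u.mean(),v.mean(),.032).round(4),np.median(W[red],0).round(4))
hgt=W@n-co[2]*n[2]
f=g&(hgt>.02);v,u=np.nonzero(f);print("fin",f.sum(),np.median(W[f],0).round(4),np.percentile(W[f],[2,98],0).round(4).tolist(),np.median(hgt[f]),u.min(),u.max(),v.min(),v.max())
tt=f&(hgt>.0255);print("fintop",tt.sum(),W[tt].mean(0).round(4),W[tt].min(0).round(4),W[tt].max(0).round(4))
```

```text
deck [ 0.5781962   0.00377445 -0.22630455] slope 30.036867017515217 yaw 0.37401997989515456 13148
green px ((259.0, 177.5), (71.0, 86.0), 90.0)
corners [[0.4852, 0.0989, 0.0546], [0.554, 0.0989, 0.0944], [0.4823, 0.029, 0.0527], [0.5556, 0.029, 0.0951]] ctr [0.5193 0.0639 0.0742]
red px 257.0863787375415 122.87707641196013 301 knob top [0.5032 0.1189 0.102 ] [0.5037 0.1187 0.1012]
fin 497 [0.506  0.0649 0.0979] [[0.5023, 0.0452, 0.0913], [0.5126, 0.0831, 0.1004]] 0.027330084320131204 253 264 163 208
fintop 427 [0.5057 0.064  0.098 ] [0.502  0.0441 0.0941] [0.5099 0.0834 0.1009]
```

step_arm --moves '[[[0.26,0.9,-0.95,0,0,0,0.2],[0.26,0.9,-0.95,0,0,0,0.2],[0,0,0,0,0,0,0.2],[0,0,0,0,0,0,0.2],[0,0,0,0,0,0,0.2],[0,0,0,0,0,0,0.2]]]'

```text
time_s: 3.07
ee_pos: [0.4635, 0.1137, 0.1737]
eef_rot: [1.925, 1.925, 0.517]
wrist_force: [0.9, 0.2, -0.2]
finger_gap: 0.431
gripper_force: 0.0
```

step_arm --moves '[[[0.42,0,-0.72,0,0,0,0.2],[0.42,0,-0.72,0,0,0,0.2],[0.42,0,-0.72,0,0,0,0.2],[0.42,0,-0.72,0,0,0,0.2],[0,0,0,0,0,0,0.2],[0,0,0,0,0,0,0.2]]]'

```text
time_s: 3.57
ee_pos: [0.5199, 0.1198, 0.1139]
eef_rot: [1.949, 1.94, 0.466]
wrist_force: [-0.2, 0.2, -0.1]
finger_gap: 0.397
gripper_force: 0.0
```

Run:
```python
from h import *
st(); p,d,i=shot("wrist"); cv2.imwrite("pics/w2.png",p)
```

```text
t 3.57 pos [0.5199 0.1198 0.1139] y [ 0.884 -0.001  0.467] z [ 0.466 -0.016 -0.884] F [-0.2  0.2 -0.1] gap 0.397 gf 0.0
```

View pics/w2.png

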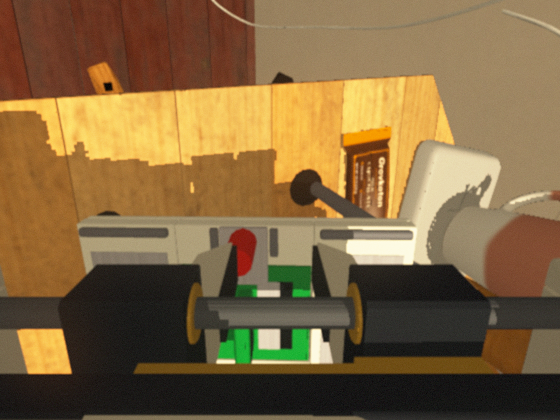

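Before gripping: the tool stopped about 30 mm short and lost some tilt without any contact force. The knob is at (242,250), nearer the left finger. I'll check the joints for a limit.

Run:
```python
from h import *
s=r.get_state();print(np.round(s["joints"],3),np.round(s["joint_vel"],3))
```

```text
[ 0.128  0.317  2.07  -0.272  0.284  0.375] [ 0.006 -0.019  0.018 -0.003 -0.002  0.006]
```

The j5 lower limit (0.28) blocks an exactly normal approach here. Leaning the tool sideways in the plane of the fin keeps the pads parallel to the fin faces and frees j5, so I'll retreat and lean.

```bash
cat >> h.py <<'E'
REC=np.array([.5243,.0639,.066]); A30=np.radians(30)
RR=np.array([[np.cos(A30),0,-np.sin(A30)],[0,1,0],[np.sin(A30),0,np.cos(A30)]])  # recess axes
def need(pos,beta,flat=False):
    """print shift (30 mm units) and turn (0.1 rad units) from here to a TCP position with lean beta"""
    s,M=st(); B=np.eye(3) if flat else RR
    y=B[:,0]; z=-B[:,2]*np.cos(beta)+B[:,1]*np.sin(beta); T=np.c_[np.cross(y,z),y,z]
    print("shift",((pos-s["ee_pos"])/.03).round(2),"turn",(Ro.from_matrix(T@M.T).as_rotvec()/.1).round(2),"j",np.round(s["joints"],2))
def rec(x,y,z): return REC+RR@np.array([x,y,z])
E
python3 - <<'E'
from h import *
need(rec(0,.053,.10),.35); need(rec(0,.053,.02),.35)
E
```

```text
t 3.62 pos [0.5193 0.1199 0.1141] y [ 0.884 -0.     0.467] z [ 0.467 -0.016 -0.884] F [-0.3 -0.3  0.1] gap 0.401 gf 0.0
shift [-1.5  -0.1   1.28] turn [ 3.2  -0.38  1.77] j [ 0.13  0.32  2.07 -0.27  0.28  0.38]
t 3.62 pos [0.5193 0.1199 0.1141] y [ 0.884 -0.     0.467] z [ 0.467 -0.016 -0.884] F [-0.3 -0.3  0.1] gap 0.401 gf 0.0
shift [-0.17 -0.1  -1.03] turn [ 3.2  -0.38  1.77] j [ 0.13  0.32  2.07 -0.27  0.28  0.38]
```

step_arm --moves '[[[-0.75,-0.05,0.64,0,0,0,0.2],[-0.75,-0.05,0.64,0,0,0,0.2],[0,0,0,0.5,-0.06,0.29,0.2],[0,0,0,0.54,-0.06,0.3,0.2],[0,0,0,0.54,-0.06,0.3,0.2],[0,0,0,0.54,-0.06,0.3,0.2],[0,0,0,0.54,-0.07,0.3,0.2],[0,0,0,0.54,-0.07,0.3,0.2],[0,0,0,0,0,0,0.2],[0,0,0,0,0,0,0.2]]]'

```text
time_s: 4.45
ee_pos: [0.4695, 0.1171, 0.1487]
eef_rot: [1.959, 2.084, 0.733]
wrist_force: [0.8, -0.2, 0.0]
finger_gap: 0.4
gripper_force: 0.0
```

Run:
```python
from h import *
need(rec(0,.053,.02),.35)
```

```text
t 4.45 pos [0.4695 0.1171 0.1487] y [0.882 0.005 0.472] z [ 0.459  0.223 -0.86 ] F [ 0.8 -0.2  0. ] gap 0.4 gf 0.0
shift [ 1.49 -0.01 -2.18] turn [ 1.12 -0.32  0.57] j [-0.09  0.16  2.19  0.72  0.41 -0.76]
```

step_arm --moves '[[[0,0,0,0.38,-0.11,0.19,0.2],[0,0,0,0.37,-0.11,0.19,0.2],[0,0,0,0.37,-0.1,0.19,0.2],[0,0,0,0,0,0,0.2],[0.37,0,-0.55,0,0,0,0.2],[0.37,0,-0.55,0,0,0,0.2],[0,0,0,0,0,0,0.2]]]'

```text
time_s: 5.03
ee_pos: [0.4921, 0.1181, 0.1132]
eef_rot: [1.938, 2.136, 0.901]
wrist_force: [-1.2, 0.3, -0.4]
finger_gap: 0.403
gripper_force: 0.0
```

Run:
```python
from h import *
need(rec(0,.053,.02),.35)
```

```text
t 5.03 pos [0.4921 0.1181 0.1132] y [0.868 0.003 0.496] z [ 0.465  0.344 -0.816] F [-1.2  0.3 -0.4] gap 0.403 gf 0.0
shift [ 0.74 -0.04 -1.  ] turn [ 0.01 -0.04 -0.03] j [-0.2   0.3   2.21  1.2   0.48 -1.35]
```

step_arm --moves '[[[0.25,-0.01,-0.33,0,0,0,0.2],[0.25,-0.01,-0.33,0,0,0,0.2],[0.25,-0.01,-0.33,0,0,0,0.2],[0,0,0,0,0,0,0.2],[0,0,0,0,0,0,0.2]]]'

```text
time_s: 5.45
ee_pos: [0.5138, 0.1178, 0.0855]
eef_rot: [1.935, 2.137, 0.905]
wrist_force: [0.3, 0.1, 0.5]
finger_gap: 0.402
gripper_force: 0.0
```

Run:
```python
from h import *
need(rec(0,.053,.02),.35)
p,d,i=shot("wrist"); cv2.imwrite("pics/w3.png",p)
```

```text
t 5.45 pos [0.5138 0.1178 0.0855] y [0.867 0.004 0.498] z [ 0.467  0.346 -0.814] F [0.3 0.1 0.5] gap 0.402 gf 0.0
shift [ 0.02 -0.03 -0.07] turn [-0.01 -0.02 -0.05] j [-0.19  0.39  2.19  1.34  0.45 -1.5 ]
```

View pics/w3.png

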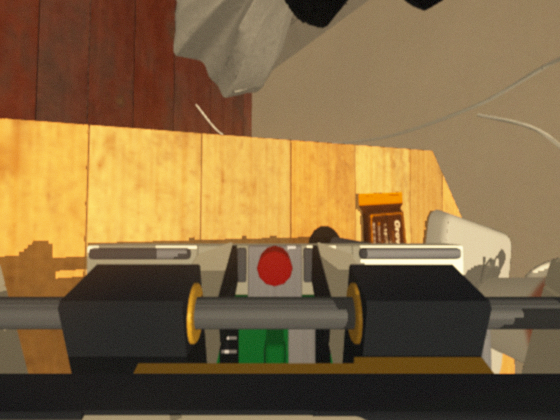

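The knob, at (274,267), is centred between the fingers at columns 238 and 312. I'll shift 5 mm in +y to compensate for the lean, then close.

step_arm --moves '[[[0,0.17,-0.05,0,0,0,0.2],[0,0,0,0,0,0,1],[0,0,0,0,0,0,1],[0,0,0,0,0,0,1],[0,0,0,0,0,0,1],[0,0,0,0,0,0,1],[0,0,0,0,0,0,1]]]' --grip_force 25

```text
time_s: 6.08
ee_pos: [0.5147, 0.1223, 0.0841]
eef_rot: [1.934, 2.135, 0.907]
wrist_force: [-0.8, 0.3, 4.0]
finger_gap: 0.168
gripper_force: 25.0
```

step_arm --moves '[[[0,0.15,0,0,0,0,1],[0,0.15,0,0,0,0,1],[0,0.15,0,0,0,0,1],[0,0.15,0,0,0,0,1],[0,0,0,0,0,0,1]]]'

```text
time_s: 6.5
ee_pos: [0.5146, 0.1401, 0.0841]
eef_rot: [1.934, 2.134, 0.905]
wrist_force: [-3.0, -3.3, 6.5]
finger_gap: 0.164
gripper_force: 25.0
```

step_arm --moves '[[[0,0.1,0,0,0,0,1],[0,0.08,0,0,0,0,1],[0,0,0,0,0,0,1]]]'

```text
time_s: 6.75
ee_pos: [0.5149, 0.1416, 0.0838]
eef_rot: [1.936, 2.127, 0.896]
wrist_force: [-12.7, -23.6, 15.8]
finger_gap: 0.168
gripper_force: 25.0
```

step_arm --moves '[[[0,-0.1,0,0,0,0,1],[0,0,0,0,0,0,1],[0,0,0,0,0,0,0.2],[0,0,0,0,0,0,0.2],[0,0,0,0,0,0,0.2],[0,0,0,0,0,0,0.2],[-0.33,0,0.58,0,0,0,0.2],[-0.33,0,0.58,0,0,0,0.2],[-0.33,0,0.58,0,0,0,0.2],[0,-0.8,0,0,0,0,0.2],[0,-0.8,0,0,0,0,0.2],[0,-0.8,0,0,0,0,0.2],[0,0,0,0,0,0,0.2],[0,0,0,0,0,0,0.2]]]'

```text
time_s: 7.92
ee_pos: [0.4851, 0.0697, 0.1359]
eef_rot: [1.937, 2.133, 0.906]
wrist_force: [-0.4, -0.4, -0.1]
finger_gap: 0.4
gripper_force: 0.0
```

Run:
```python
from h import *
need(rec(0,.003,.06),.35);need(rec(0,.003,.020),.35)
p,d,i=shot("wrist"); cv2.imwrite("pics/w4.png",p)
```

```text
t 7.92 pos [0.4851 0.0697 0.1359] y [0.866 0.001 0.5  ] z [ 0.469  0.344 -0.813] F [-0.4 -0.4 -0.1] gap 0.4 gf 0.0
shift [ 0.31 -0.09 -0.6 ] turn [-0.01 -0.   -0.02] j [-0.35  0.24  2.2   1.05  0.59 -1.31]
t 7.92 pos [0.4851 0.0697 0.1359] y [0.866 0.001 0.5  ] z [ 0.469  0.344 -0.813] F [-0.4 -0.4 -0.1] gap 0.4 gf 0.0
shift [ 0.97 -0.09 -1.75] turn [-0.01 -0.   -0.02] j [-0.35  0.24  2.2   1.05  0.59 -1.31]
```

View pics/w4.png

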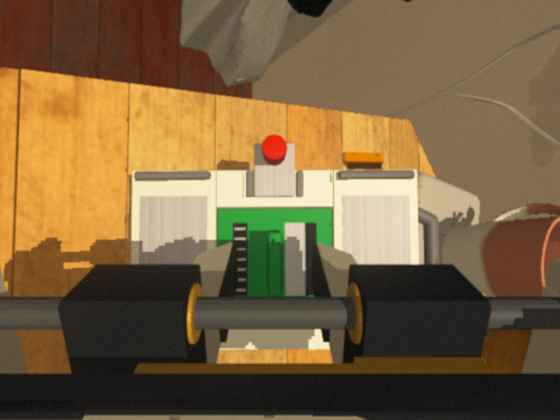

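The catch is out: the knob is at (274,149) and the tongue is clear of the green plate. The fin, at (272,265), is centred between the fingers, so I'll descend and grip.

step_arm --moves '[[[0.25,-0.03,-0.44,0,0,0,0.2],[0.24,-0.03,-0.44,0,0,0,0.2],[0.24,-0.03,-0.44,0,0,0,0.2],[0.24,0,-0.43,0,0,0,0.2],[0,0,0,0,0,0,0.2],[0,0,0,0,0,0,0.2]]]'

```text
time_s: 8.47
ee_pos: [0.5132, 0.0693, 0.0828]
eef_rot: [1.936, 2.139, 0.906]
wrist_force: [-0.5, -0.1, -0.7]
finger_gap: 0.402
gripper_force: 0.0
```

Run:
```python
from h import *
need(rec(0,.003,.020),.35)
i=r.camera_info("top");p,d=r.camera("top");W=pts(d,i);h=cv2.cvtColor(p,cv2.COLOR_BGR2HSV);H,S=h[...,0],h[...,1]
m=((H<6)|(H>174))&(S>150)&(W[...,2]>.07)&(W[...,2]<.12)&(abs(W[...,1]-.13)<.04)&(abs(W[...,0]-.5)<.05)
print(m.sum(),W[m].mean(0) if m.any() else 0)
z=np.load("top.npz");W0=pts(z["d"],z);h=cv2.cvtColor(z["p"],cv2.COLOR_BGR2HSV);H,S=h[...,0],h[...,1]
m=((H<6)|(H>174))&(S>150)&(W0[...,2]>.07)&(W0[...,2]<.12)&(abs(W0[...,1]-.13)<.04)&(abs(W0[...,0]-.5)<.05)
print(m.sum(),W0[m].mean(0) if m.any() else 0)
```

```text
t 8.47 pos [0.5132 0.0693 0.0828] y [0.867 0.004 0.498] z [ 0.466  0.347 -0.814] F [-0.5 -0.1 -0.7] gap 0.402 gf 0.0
shift [ 0.04 -0.08  0.02] turn [-0.02 -0.03 -0.06] j [-0.32  0.4   2.18  1.27  0.52 -1.55]
40 [0.50917453 0.1340574  0.10093177]
41 [0.50925028 0.11661152 0.10085223]
```

Run:
```python
from h import *
p,d,i=shot("wrist");W=pts(d,i);h=cv2.cvtColor(p,cv2.COLOR_BGR2HSV);H,S=h[...,0],h[...,1]
m=((H<6)|(H>174))&(S>150)&(abs(W[...,1]-.13)<.05)&(abs(W[...,0]-.5)<.05)&(d>0)
L=(W[m]-REC)@RR; t=L[:,2]>.039; q=L[t]
print(len(L),len(q),"top: mean",q.mean(0).round(4),"min/max",q.min(0).round(4),q.max(0).round(4))
z=np.load("w1.npz");W=pts(z["d"],z);h=cv2.cvtColor(z["p"],cv2.COLOR_BGR2HSV);H,S=h[...,0],h[...,1]
m=((H<6)|(H>174))&(S>150)&(abs(W[...,1]-.13)<.05)&(abs(W[...,0]-.5)<.05)&(z["d"]>0)
L=(W[m]-REC)@RR; q=L[L[:,2]>.039]
print(len(L),len(q),"before: mean",q.mean(0).round(4),q.min(0).round(4),q.max(0).round(4))
```

```text
1155 925 top: mean [-0.0007  0.071   0.0412] min/max [-0.0084  0.0636  0.039 ] [0.0069 0.079  0.0432]
302 274 before: mean [-0.0001  0.0543  0.0421] [-0.0078  0.0356  0.0396] [0.0754 0.0612 0.2638]
```

The catch may have crept back about 2 mm when I relaxed before releasing. I'll re-grip it and pull to the stop again, this time releasing without backing off.

step_arm --moves '[[[-0.33,0,0.58,0,0,0,0.2],[-0.33,0,0.58,0,0,0,0.2],[-0.33,0,0.58,0,0,0,0.2],[0,0.8,0,0,0,0,0.2],[0,0.8,0,0,0,0,0.2],[0,0.78,0,0,0,0,0.2],[0,0,0,0,0,0,0.2],[0.33,0,-0.57,0,0,0,0.2],[0.33,0,-0.57,0,0,0,0.2],[0.33,0,-0.57,0,0,0,0.2],[0,0,0,0,0,0,0.2],[0,0,0,0,0,0,1],[0,0,0,0,0,0,1],[0,0,0,0,0,0,1],[0,0,0,0,0,0,1],[0,0,0,0,0,0,1]]]'

```text
time_s: 9.9
ee_pos: [0.514, 0.1393, 0.0854]
eef_rot: [1.933, 2.135, 0.907]
wrist_force: [-4.8, -2.6, 7.4]
finger_gap: 0.166
gripper_force: 25.0
```

step_arm --moves '[[[0,0.05,0,0,0,0,1],[0,0.05,0,0,0,0,1]]]'

```text
time_s: 10.07
ee_pos: [0.5141, 0.1402, 0.0853]
eef_rot: [1.934, 2.13, 0.902]
wrist_force: [-15.9, -20.3, 19.9]
finger_gap: 0.163
gripper_force: 25.0
```

step_arm --moves '[[[0,0.05,0,0,0,0,1],[0,0.05,0,0,0,0,1]]]'

```text
time_s: 10.23
ee_pos: [0.5142, 0.141, 0.0851]
eef_rot: [1.935, 2.126, 0.897]
wrist_force: [-16.1, -27.4, 18.4]
finger_gap: 0.164
gripper_force: 25.0
```

The catch is at its stop again (about 25 N). I'll release here and go back to the fin.

step_arm --moves '[[[0,0,0,0,0,0,0.2],[0,0,0,0,0,0,0.2],[0,0,0,0,0,0,0.2],[0,0,0,0,0,0,0.2],[-0.33,0,0.57,0,0,0,0.2],[-0.33,0,0.57,0,0,0,0.2],[-0.33,0,0.57,0,0,0,0.2],[0,-0.83,0,0,0,0,0.2],[0,-0.83,0,0,0,0,0.2],[0,-0.83,0,0,0,0,0.2],[0,0,0,0,0,0,0.2],[0,0,0,0,0,0,0.2]]]'

```text
time_s: 11.23
ee_pos: [0.4845, 0.0697, 0.1357]
eef_rot: [1.937, 2.133, 0.906]
wrist_force: [-0.4, 0.2, -0.2]
finger_gap: 0.403
gripper_force: 0.0
```

Run:
```python
from h import *
need(rec(0,.003,.020),.35)
p,d,i=shot("wrist");W=pts(d,i);h=cv2.cvtColor(p,cv2.COLOR_BGR2HSV);H,S=h[...,0],h[...,1]
m=((H<6)|(H>174))&(S>150)&(abs(W[...,1]-.13)<.05)&(abs(W[...,0]-.5)<.05)&(d>0)
L=(W[m]-REC)@RR; q=L[L[:,2]>.039]
print("knob",len(q),q.mean(0).round(4),q.min(0).round(4),q.max(0).round(4))
```

```text
t 11.23 pos [0.4845 0.0697 0.1357] y [0.866 0.001 0.5  ] z [ 0.469  0.344 -0.813] F [-0.4  0.2 -0.2] gap 0.403 gf 0.0
shift [ 0.99 -0.09 -1.75] turn [-0.01 -0.   -0.02] j [-0.35  0.24  2.2   1.05  0.59 -1.31]
knob 479 [-0.0006  0.071   0.0412] [-0.008   0.064   0.0392] [0.0068 0.0785 0.0434]
```

The knob reads the same place as before, y = 71 mm, so it is at its stop. I'll descend to the fin and grip.

step_arm --moves '[[[0.26,-0.03,-0.44,0,0,0,0.2],[0.25,-0.03,-0.44,0,0,0,0.2],[0.25,-0.03,-0.44,0,0,0,0.2],[0.25,-0.03,-0.42,0,0,0,0.2],[0,0,0,0,0,0,0.2],[0,0,0,0,0,0,1],[0,0,0,0,0,0,1],[0,0,0,0,0,0,1],[0,0,0,0,0,0,1],[0,0,0,0,0,0,1],[0,0,0,0,0,0,1]]]' --grip_force 30

```text
time_s: 12.2
ee_pos: [0.5145, 0.0671, 0.0841]
eef_rot: [1.934, 2.135, 0.907]
wrist_force: [-4.0, 0.3, 5.3]
finger_gap: 0.091
gripper_force: 30.0
```

Run:
```python
from h import *
need(rec(0,.003,.020),.35)
```

```text
t 12.2 pos [0.5145 0.0671 0.0841] y [0.866 0.003 0.501] z [ 0.469  0.345 -0.813] F [-4.   0.3  5.3] gap 0.091 gf 30.001728236675262
shift [-0.01 -0.01 -0.03] turn [-0.01  0.01 -0.04] j [-0.33  0.4   2.18  1.27  0.52 -1.55]
```

step_arm --moves '[[[-0.08,0,0.144,0,0,0,1],[-0.08,0,0.144,0,0,0,1],[-0.09,0,0.144,0,0,0,1],[-0.08,0,0.144,0,0,0,1]]]'

```text
time_s: 12.53
ee_pos: [0.5041, 0.067, 0.1011]
eef_rot: [1.935, 2.136, 0.906]
wrist_force: [0.1, -0.0, -1.2]
finger_gap: 0.098
gripper_force: 30.0
```

step_arm --moves '[[[-0.25,0,0.43,0,0,0,1],[-0.25,0,0.43,0,0,0,1],[-0.25,0,0.43,0,0,0,1],[-0.25,0,0.43,0,0,0,1],[0,0,0.5,0,0,0,1],[0,0,0.5,0,0,0,1],[0,0,0,0,0,0,1]]]'

```text
time_s: 13.12
ee_pos: [0.4755, 0.0666, 0.1851]
eef_rot: [1.93, 2.133, 0.907]
wrist_force: [0.3, -0.3, -0.2]
finger_gap: 0.098
gripper_force: 30.0
```

Run:
```python
from h import *
z=np.load("top.npz");W=pts(z["d"],z);h=cv2.cvtColor(z["p"],cv2.COLOR_BGR2HSV)
m=(h[...,0]>100)&(h[...,0]<130)&(h[...,1]>120)&(z["d"]>0)&(W[...,2]<.03)&(W[...,0]<.62)&(W[...,1]>-.25)
print("tray",cv2.minAreaRect(W[m][:,:2].astype(np.float32)))
need(np.array([.497,-.134+.003,.12]),.35,True)
p,d,i=shot("side"); cv2.imwrite("pics/s2.png",p[150:330,180:460].repeat(2,0).repeat(2,1))
```

```text
tray ((0.5096997022628784, 0.1748110055923462), (0.7627847194671631, 0.17013654112815857), 87.8459701538086)
t 13.12 pos [0.4755 0.0666 0.1851] y [0.864 0.004 0.504] z [ 0.472  0.343 -0.812] F [ 0.3 -0.3 -0.2] gap 0.098 gf 30.00042825937271
shift [ 0.72 -6.59 -2.17] turn [ 0.    5.28 -0.04] j [-0.37  0.12  2.16  0.87  0.69 -1.11]
```

View pics/s2.png

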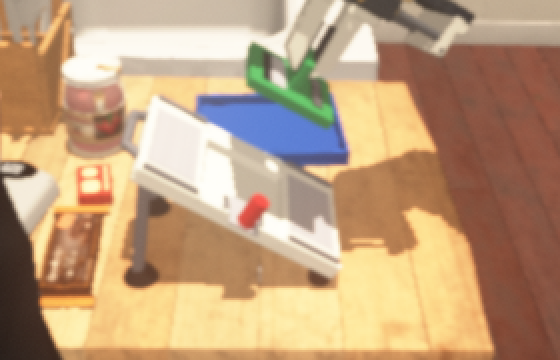

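The cassette is held parallel to the deck and clear of it, and the catch stays out. The bystanders haven't moved and the tray lies behind the slicer at about (270,130). Next: carry it to above the tray and level it.

step_arm --moves '[[[0,-0.6,0,0,0,0,1],[0,-0.8,0,0,0,0,1],[0.1,-0.8,0,0,0,0,1],[0.1,-0.8,0,0,0,0,1],[0.1,-0.8,0,0,0,0,1],[0.1,-0.8,0,0,0,0,1],[0.1,-0.8,0,0,0,0,1],[0.1,-0.8,0,0.0,0.4,0,1],[0.12,-0.4,0,0,0.7,0,1],[0,0,0,0,0.7,0,1],[0,0,0,0,0.7,0,1],[0,0,-0.3,0,0.7,0,1],[0,0,-0.5,0,0.7,0,1],[0,0,-0.5,0,0.7,0,1],[0,0,-0.4,0,0.68,0,1],[0,0,0,0,0,0,1],[0,0,0,0,0,0,1]]]'

```text
time_s: 14.58
ee_pos: [0.496, -0.1301, 0.1297]
eef_rot: [-2.022, -2.03, -0.357]
wrist_force: [-0.4, -1.3, -0.7]
finger_gap: 0.098
gripper_force: 30.0
```

Run:
```python
from h import *
need(np.array([.497,-.134+.003,.045]),.35,True)
p,d,i=shot("side"); 
W=pts(d,i);h=cv2.cvtColor(p,cv2.COLOR_BGR2HSV);H,S=h[...,0],h[...,1]
m=(H>45)&(H<80)&(S>90)&(d>0)&(abs(W[...,0]-.5)<.1)&(abs(W[...,1]+.13)<.1)&(W[...,2]>.03)
P=W[m];print("cas",len(P),P.min(0).round(3),P.max(0).round(3))
b=(H>100)&(H<130)&(S>120)&(d>0)&(W[...,2]<.03)&(abs(W[...,0]-.5)<.12)&(abs(W[...,1]+.13)<.12)
print("tray",W[b].min(0).round(3),W[b].max(0).round(3))
cv2.imwrite("pics/s3.png",p[100:300,200:440].repeat(2,0).repeat(2,1))
```

```text
t 14.58 pos [ 0.496  -0.1301  0.1297] y [ 1.     0.005 -0.005] z [-0.007  0.348 -0.938] F [-0.4 -1.3 -0.7] gap 0.098 gf 30.0000062584877
shift [ 0.03 -0.03 -2.82] turn [-0.05 -0.05 -0.05] j [-0.59  0.51  1.6   0.31  1.25 -0.72]
cas 308 [ 0.46  -0.151  0.111] [ 0.534 -0.093  0.147]
tray [ 0.416 -0.175  0.002] [ 0.572 -0.068  0.02 ]
```

View pics/s3.png

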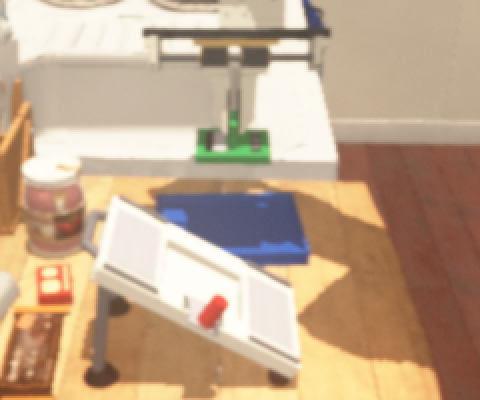

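The cassette is level and over the tray, so I'll lower it.

step_arm --moves '[[[0,0,-0.6,-0.05,-0.05,-0.05,1],[0,0,-0.6,0,0,0,1],[0,0,-0.6,0,0,0,1],[0,0,-0.6,0,0,0,1],[0,0,-0.6,0,0,0,1],[0,0,0,0,0,0,1]]]'

```text
time_s: 15.13
ee_pos: [0.4944, -0.1303, 0.0396]
eef_rot: [-2.033, -2.028, -0.357]
wrist_force: [-1.0, 0.6, -0.9]
finger_gap: 0.093
gripper_force: 30.0
```

step_arm --moves '[[[0,0,-0.1,0,0,0,1],[0,0,-0.1,0,0,0,1],[0,0,-0.1,0,0,0,1],[0,0,0,0,0,0,1]]]'

```text
time_s: 15.47
ee_pos: [0.4964, -0.1312, 0.0328]
eef_rot: [-2.035, -2.032, -0.358]
wrist_force: [0.2, 0.3, -0.8]
finger_gap: 0.092
gripper_force: 30.0
```

step_arm --moves '[[[0,0,-0.06,0,0,0,1],[0,0,-0.06,0,0,0,1],[0,0,0,0,0,0,1]]]'

```text
time_s: 15.72
ee_pos: [0.4962, -0.1309, 0.0287]
eef_rot: [-2.035, -2.031, -0.357]
wrist_force: [-1.0, 0.3, -1.2]
finger_gap: 0.098
gripper_force: 30.0
```

step_arm --moves '[[[0,0,-0.03,0,0,0,1],[0,0,-0.03,0,0,0,1],[0,0,0,0,0,0,1]]]'

```text
time_s: 15.97
ee_pos: [0.4962, -0.1309, 0.0268]
eef_rot: [-2.034, -2.031, -0.357]
wrist_force: [-0.6, 0.8, -0.7]
finger_gap: 0.093
gripper_force: 30.0
```

step_arm --moves '[[[0,0,-0.03,0,0,0,1],[0,0,-0.03,0,0,0,1],[0,0,0,0,0,0,1]]]'

```text
time_s: 16.22
ee_pos: [0.4963, -0.131, 0.0262]
eef_rot: [-2.034, -2.031, -0.358]
wrist_force: [-2.5, -1.2, 8.9]
finger_gap: 0.092
gripper_force: 30.0
```

step_arm --moves '[[[0,0,-0.02,0,0,0,1],[0,0,0,0,0,0,1]]]'

```text
time_s: 16.38
ee_pos: [0.4963, -0.131, 0.0262]
eef_rot: [-2.034, -2.032, -0.359]
wrist_force: [-4.5, -0.9, 13.3]
finger_gap: 0.096
gripper_force: 30.0
```

It has touched down with 13 N of contact. Release and retreat.

step_arm --moves '[[[0,0,0,0,0,0,0.3],[0,0,0,0,0,0,0.3],[0,0,0,0,0,0,0.3],[0,0,0,0,0,0,0.3],[0,0,0.3,0,0,0,0.3],[0,0,0.6,0,0,0,0.3],[0,0,0.8,0,0,0,0.3],[0,0,0.8,0,0,0,0.3],[0,0,0.8,0,0,0,0.3],[-0.3,0,0.8,0,0,0,0.3],[-0.3,-0.3,0.8,0,0,0,0.3],[0,0,0,0,0,0,0.3],[0,0,0,0,0,0,0.3]]]'

```text
time_s: 17.47
ee_pos: [0.4786, -0.1406, 0.173]
eef_rot: [-2.037, -2.033, -0.359]
wrist_force: [-0.5, -0.5, -0.7]
finger_gap: 0.349
gripper_force: 0.0
```

Run:
```python
from h import *
st()
p,d,i=shot("side"); q,_=r.camera("wrist")
W=pts(d,i);h=cv2.cvtColor(p,cv2.COLOR_BGR2HSV);H,S=h[...,0],h[...,1]
m=(H>45)&(H<80)&(S>90)&(d>0)&(abs(W[...,0]-.5)<.1)&(abs(W[...,1]+.13)<.1)
P=W[m];print("cas",len(P),P.min(0).round(3),P.max(0).round(3))
cv2.imwrite("pics/end.png",np.hstack([cv2.resize(p[120:330,180:460],(400,300)),cv2.resize(q,(400,300))]))
```

```text
t 17.47 pos [ 0.4786 -0.1406  0.173 ] y [ 1.    -0.003  0.003] z [ 0.004  0.339 -0.941] F [-0.5 -0.5 -0.7] gap 0.349 gf 0.0
cas 335 [ 0.456 -0.199  0.004] [ 0.536 -0.094  0.044]
```

View pics/end.png

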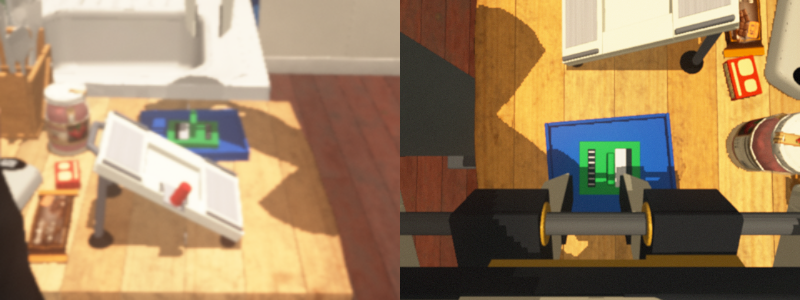

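The cassette lies flat, fin up, inside the tray (right half, around (612,168)). The catch is still out and the jar, matchbox and chocolate bar are where they were. Handing in.

```bash
python3 -c "
from plant import r
print(r.finish_job())"
```

```text
the job is handed in; nothing more can be done
None
```

The job is handed in at about 17.5 s: the catch is left pulled out at its stop, the green cassette lies flat and fin up in the blue tray, and the jam jar, matchbox and chocolate bar were not disturbed.

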